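# Raise the boot dryer's second tube until it locks

### The job

A pair of ski boots is waiting for the boot dryer on the bench. One of the dryer's two telescoping boot tubes already stands up at full height, the other is still pushed down in its black sleeve: pull that one straight up until its lock button clicks out of the hole in the sleeve, then let go and leave it locked at full height.

Things in the scene. Friction and masses are not known exactly. Their poses are not given: they have to be found in the camera images.
- tube_head (a point): Centre of the grey head (upright cylinder, 36 mm wide, 35 mm high, dark mouth in its top) of the lowered tube, the one to pull up. Below the head: a 29 mm aluminium tube in an upright black sleeve 42 mm wide (rim 47 mm) whose rim is 135 mm above the bench; with the tube fully down this point is 32.5 mm above that rim and the head's underside 15 mm. Only the tube moves, straight up and down.
- tube (a joint): How far the lowered tube is pulled up, in m: 0 is fully down, its lock button clicks out at 0.077, a firm stop comes at 0.0835. It starts between 0 and 0.015. A seal drags on it with about 3 N, so it stays where it is left; it weighs about 80 g.
- lock_button (a joint): The lock button, a sprung steel pin 12 mm wide in the tube, in m: 0 is held in by the sleeve's wall (hidden), 0.010 fully out. When the tube is high enough it springs by itself through the 17 mm hole in the sleeve's far side (away from the robot), 112 mm above the bench, stands out 5 mm and keeps the tube up.
- dryer: The boot dryer: a white box 150 (x) by 500 (y) by 50 mm high, fixed. Origin: centre of its underside, z up. Four upright outlets stand on it in a row, in any order, at x = 0, y = -172.5, -57.5, 57.5, 172.5 mm: the lowered tube, its twin already up (top 265 mm above the bench, button showing) and two black trumpet-shaped glove spouts (top 125 mm). Fingers closing along its x have most room.

How it is judged:
At the end, for the whole second after the job is handed in: The lowered tube stands pulled up by more than 72 mm, at rest, with its lock button sprung out of the sleeve's hole by more than 6 mm of its 10 mm travel (value of joint tube above 0.072 m and value of joint lock_button above 0.006 m and velocity of joint tube between -0.01 and 0.01 m/s); the robot touches nothing.
It also fails if it takes over 32 s, if anything falls off the work surface, if the arm or the gripper's body presses on something with over 40 N, if the wrist force passes 120 N, or if a joint passes its speed limit or range.

### The arm

A 7-joint arm with a two-finger parallel gripper is mounted at the origin on the work surface. World frame = base frame: x ahead of the robot, y to its left, z up, the work surface at z = 0. Lengths are in m, angles in rad, forces in N, time in s.
With the tool pointing down it reaches from about 0.425 to 0.875 m from the base axis. Payload 4.7 kg.
Tool frame: the origin (TCP) lies at the very end of the fingers, on their centre line; the grasp point (between the pads) lies 19 mm behind it; z points along the fingers, y is the direction in which the jaws open and shut (so a half turn about z gives the same grasp; the last joint's range is limited). The gripper opens to 87 mm and grips with 3 to 60 N. Pads are 19 mm wide; open, the fingers measure 117 mm over their backs; the gripper's body (75 mm by 190 mm) begins 51 mm behind the grasp point.
Start: joints at [1.25, 0.321, -0.07, 1.45, 0.023, 1.371, -0.057], TCP at [0.214, -0.614, 0.223] pointing down, gripper open.
Joint ranges: [-2.86, 2.86], [-0.3, 2.09], [-1.38, 1.24], [0.06, 2.45], [-1.56, 4.7], [0.09, 2.05], [-2.69, 2.69]. Speed limits (rad/s): [2.57, 2.57, 3.14, 3.14, 3.14, 3.14, 3.14].

### API

Orientations are given as a rotation vector (axis times angle).
In Python, from bench import ctrl gives the robot as it stands. The module is installed in compiled form; this text tells all that it offers.
- The arm moves only by the tool move_arm, never from a script. Its arguments are lists of equal length, an entry for each row: "dp": the shift along the tool's x, y, z in units of 30 mm (1.0 is 30 mm), a list of three; "turn": the turn about the tool's z in units of 5 degrees (1.0 is 5 degrees); "jaw": the opening, from -1 (shut) to 1 (fully open). A call has 1 to 5 rows; each row is the pose to reach, as a shift and turn from the pose commanded when the call began, along the tool's axes at that moment; what a row does not reach only later rows make up. A row lasts 1/10 s, in which the tool goes at most 50 mm and 8.59 degrees, less where a joint would pass 70% of its speed; a pose out of reach is approached as far as the arm can. A call with a gripper value outside its range is refused whole. The fingers move at their own pace and stop on an object; "grip_force" is the grip in N (left out, the last holds). Time passes only in rows, so rows that repeat a pose let the fingers close. It gives the time, the measured TCP pose, the force and the opening at its end, in the units of the state.
- ctrl.get_state(): the state, without advancing time (a new reading comes with each control period).
- ctrl.get_image(name): name is "side" or "top" or "wrist"; returns the picture (400x640x3 uint8, red, green, blue); there is no depth.
- ctrl.camera_info(name): a dict with "intrinsics" (3x3 intrinsics, pixels), "extrinsics" (4x4, takes a point from world to camera coordinates). Camera axes: x right, y up, looking along -z (the intrinsics and any distortion apply to the point x, -y, -z); pixel columns grow to the right and rows downward; lengths in m; the calibration is good to about 2 mm. A picture is of the moment at which its call begins: read the wrist's pose just before it. camera_info takes no time and is no camera call; for the wrist camera it gives the pose at the moment of the call.
- ctrl.close_job(): hands the job in, once; it reports no verdict.
Trained networks look in the newest picture that a camera, given by its name, has taken for a name from the list of things; names that differ only in an ending like _2 or _b are one class to them, and where a whole thing is asked for, a point or a joint stands for the part that bears it (a point fixed in the world has none). Each returns a list of dicts, best first, with "confidence" (0 to 1); they miss things now and then, are a little off and sometimes report something else, mostly with a low value. They report only what shows in the picture. A call takes as long as a camera call.
- ctrl.look_for(camera, target): "rect" ([centre column, centre row, width, height] in pixels, round what is visible of it).
- ctrl.masks_of(camera, target): "region" (400x640 bool, what is visible of it) and "rect" ([centre column, centre row, width, height] in pixels, round what is visible of it).
The state is a dict: "time": time; "joint_positions": joint angles; "qd": joint speeds; "joint_torque": joint torques, N m; "position": TCP position; "tool_rot": TCP orientation; "ft_force": force on the tool from outside, world axes, zero at the start; "torque": the same for the moment, N m; "grip_width": opening from 0.0 (shut) to 1.0 (fully open).
Only numpy, scipy, OpenCV 4.12 (cv2) and the standard library are available. Lean on these libraries where they do the work, as an engineer would, in place of code of your own. Each camera call takes 0.05 s, during which the arm holds its last target. There are 200 camera calls.

## Working session

There is one attempt and no reset: what is moved stays moved. The work goes in short steps, Python scripts to look and compute and a tool call to move; the robot and the scene stay as the last step left them, time stands still between calls to the robot, and variables do not carry over. Pictures are saved under pics/ and viewed, about 8 in all and at most 12, crops included, and the job is handed in when it is done.

Besides the shell and the picture viewer there is one more tool, called after "Emit:" as a command line: name --pt "numbers of a row" for each row, then --argument value for the rest. move_arm: Moves the arm, as the interface text tells. Its arguments: {"type":"object","properties":{"dp":{"type":"array","items":{"type":"array","items":{"type":"number"}}},"turn":{"type":"array","items":{"type":"number"}},"jaw":{"type":"array","items":{"type":"number"}},"grip_force":{"type":"number"}},"required":["dp","turn","jaw"]}

```bash
mkdir -p pics
python3 - <<'E'
from bench import ctrl
import cv2,numpy as np
s=ctrl.get_state();print(s['time'],s['position'],s['tool_rot'],s['ft_force'])
ims=[]
for c in ['side','top']:
    im=ctrl.get_image(c);ims.append(im)
    for t in ['tube_head','dryer','lock_button']:
        print(c,t,[(np.round(d['rect'],1).tolist(),round(d['confidence'],2)) for d in ctrl.look_for(c,t)])
    i=ctrl.camera_info(c);print(np.round(i['intrinsics'],1).tolist(),np.round(i['extrinsics'],3).tolist(),i.keys())
cv2.imwrite('pics/a.png',cv2.resize(np.vstack(ims)[:,:,::-1],(480,600),interpolation=cv2.INTER_AREA))
E
```

```text
0.0 [ 0.21332936 -0.61342923  0.22147322] [-3.09589459e+00 -5.23150003e-01  6.92286544e-04] [-0.31687949 -0.63496402 -0.26267104]
side tube_head [([315.1, 300.2, 28.6, 51.6], 0.73)]
side dryer [([334.2, 282.2, 172.8, 235.5], 0.74)]
side lock_button []
[[375.8, 0.0, 323.7], [0.0, 375.8, 201.9], [0.0, 0.0, 1.0]] [[-0.923, -0.384, -0.021, 0.565], [0.248, -0.637, 0.73, -0.262], [-0.294, 0.668, 0.683, -0.526], [0.0, 0.0, 0.0, 1.0]] dict_keys(['intrinsics', 'extrinsics'])
top tube_head [([170.8, 245.0, 31.8, 23.6], 0.7)]
top dryer [([293.1, 249.2, 274.7, 86.6], 0.76)]
top lock_button []
[[389.1, 0.0, 318.2], [0.0, 389.1, 203.1], [0.0, 0.0, 1.0]] [[0.015, -1.0, -0.006, -0.053], [0.973, 0.013, 0.231, -0.636], [-0.231, -0.009, 0.973, -0.638], [0.0, 0.0, 0.0, 1.0]] dict_keys(['intrinsics', 'extrinsics'])
```

View pics/a.png

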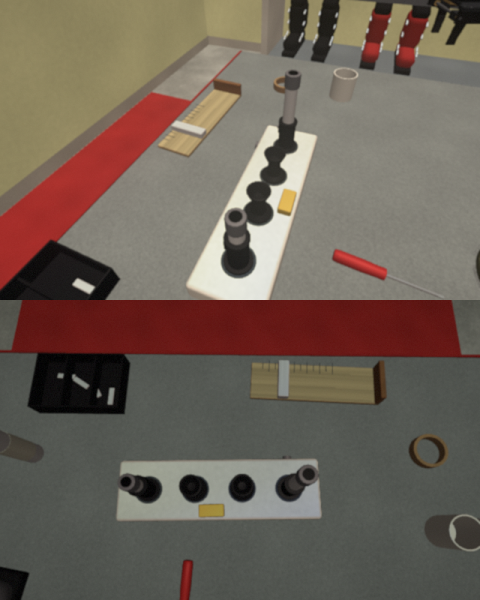

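The lowered tube is the one at the +y end: near in the side view, left in the top view. Its twin stands tall at the other end. Next I'll zoom in on the head.

Run:
```python
from bench import ctrl
import cv2,numpy as np
o=[]
for c,(u,v) in {'side':(315,310),'top':(185,245)}.items():
    im=ctrl.get_image(c)
    m=ctrl.masks_of(c,'tube_head')
    for d in m: print(c,d['rect'],d['confidence'],d['region'].sum())
    k=im[v-50:v+50,u-50:u+50,::-1].copy()
    if c=='top': k=np.clip(k*1.8,0,255).astype(np.uint8)
    o.append(cv2.resize(k,(400,400),interpolation=cv2.INTER_CUBIC))
    if m:
        e=cv2.resize(m[0]['region'][v-50:v+50,u-50:u+50].astype(np.uint8),(400,400),interpolation=0)
        cs,_=cv2.findContours(e,0,2);cv2.drawContours(o[-1],cs,-1,(0,255,0),1)
cv2.imwrite('pics/b.png',np.hstack(o))
```

```text
side [315.4, 301.9, 31.4, 52.8] 0.59 1192
top [171.4, 243.6, 32.9, 25.9] 0.86 662
```

View pics/b.png

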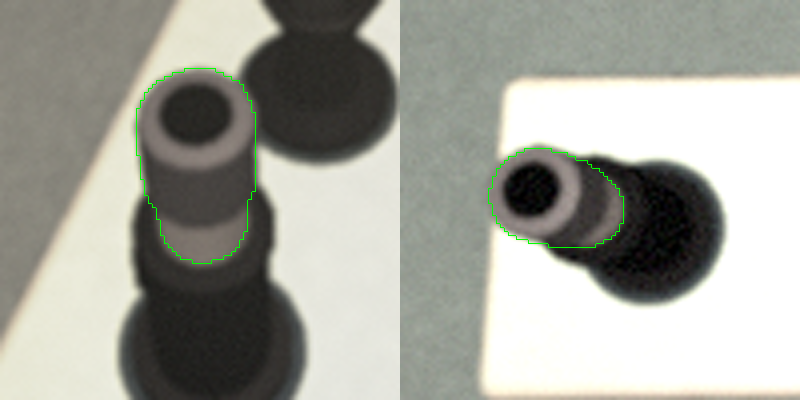

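```bash
cat > h.py <<'E'
from bench import ctrl
import cv2,numpy as np
def ray(c,uv):
    i=ctrl.camera_info(c);K=i['intrinsics'];E=np.array(i['extrinsics'])
    R,t=E[:3,:3],E[:3,3]
    d=np.linalg.inv(K)@[uv[0],uv[1],1];d=d*[1,-1,-1]
    return -R.T@t,R.T@d/np.linalg.norm(d)
def tri(obs):
    A=b=0
    for c,uv in obs:
        o,d=ray(c,uv);P=np.eye(3)-np.outer(d,d);A=A+P;b=b+P@o
    x=np.linalg.solve(A,b)
    return x,[np.linalg.norm(np.cross(x-ray(c,uv)[0],ray(c,uv)[1])) for c,uv in obs]
def onz(c,uv,z):
    o,d=ray(c,uv);return o+d*(z-o[2])/d[2]
E
python3 - <<'E'
from h import *
from scipy.spatial.transform import Rotation as R
print(tri([('side',(314,289.3)),('top',(168.4,242.8))]))
im=ctrl.get_image('top')
m=((im.min(2)>150)&(np.indices(im.shape[:2])[0]>200)).astype(np.uint8)
cs,_=cv2.findContours(m,0,2);c=max(cs,key=cv2.contourArea)[:,0,:]
print(len(c),c.min(0),c.max(0))
w=np.array([onz('top',p,0.05)[:2] for p in c],np.float32)
print(cv2.minAreaRect(w))
s=ctrl.get_state();r=R.from_rotvec(s['tool_rot']);print(r.as_matrix().round(3),s['time'],s['position'])
E
```

```text
(array([0.54565238, 0.1783628 , 0.18887601]), [np.float64(0.00033667699169929153), np.float64(0.00033667699169921873)])
268 [281 239] [425 289]
((0.5292755365371704, -0.1080101877450943), (0.09012173861265182, 0.2616595923900604), 1.7208400964736938)
[[ 0.944  0.329  0.   ]
 [ 0.329 -0.944 -0.   ]
 [-0.     0.    -1.   ]] 0.65 [ 0.21356438 -0.61394182  0.22261446]
```

Triangulation puts the head's top centre at (0.546, 0.178, 0.189), so the tube is about 4 mm up. I'll lift the arm above the tall twin and swing over.

Emit:
move_arm --pt "0 0 -1.5" --pt "0.8 -0.4 -2.8" --pt "2.0 -0.9 -3.6" --pt "3.4 -1.5 -4.3" --pt "4.9 -2.2 -4.3" --turn '[-1,-2,-3,-4,-5]' --jaw '[1,1,1,1,1]'

```text
time: 1.15
position: [0.3318, -0.5038, 0.3555]
tool_rot: [2.904, 1.181, 0.002]
ft_force: [0.7, -0.2, -0.8]
grip_width: 0.998
```

```bash
cat >> h.py <<'E'
from scipy.spatial.transform import Rotation as Ro
def st(target,ang=0.0):
    s=ctrl.get_state();M=Ro.from_rotvec(s['tool_rot']).as_matrix()
    a=np.degrees(np.arctan2(M[1,1],M[0,1]))
    print('t',s['time'],'p',s['position'].round(4),'yaw',a.round(2),'q',np.round(s['joint_positions'],2),'F',np.round(s['ft_force'],1))
    print('dp',(M.T@(np.array(target)-s['position'])/.03).round(2),'turn',round((a-ang)/5,2))
E
python3 -c "
from h import *
st([.55,-.25,.35])"
```

```text
t 1.15 p [ 0.3318 -0.5038  0.3555] yaw -45.74 q [ 1.12  0.2  -0.21  1.35  0.04  1.6   0.12] F [ 0.7 -0.2 -0.8]
dp [11.11 -0.99  0.16] turn -9.15
```

Emit:
move_arm --pt "1.6 -0.1 0" --pt "3.2 -0.3 0" --pt "4.8 -0.4 0" --pt "6.4 -0.6 0" --pt "8.0 -0.7 0" --turn '[-1,-2,-3,-4,-5]' --jaw '[1,1,1,1,1]'

```text
time: 1.65
position: [0.4891, -0.3192, 0.3521]
tool_rot: [2.582, 1.787, -0.0]
ft_force: [0.0, -0.5, 0.0]
grip_width: 1.001
```

```bash
python3 -c "
from h import *
st([.546,.178,.33])"
```

```text
t 1.65 p [ 0.4891 -0.3192  0.3521] yaw -20.62 q [ 0.88  0.17 -0.41  1.39  0.07  1.59  0.12] F [ 0.  -0.5  0. ]
dp [16.18 -4.06  0.72] turn -4.12
```

Emit:
move_arm --pt "1.6 -0.4 0" --pt "3.2 -0.8 0" --pt "4.8 -1.2 0" --pt "6.4 -1.6 0" --pt "8.0 -2.0 0" --turn '[-1,-2,-3,-4,-4.1]' --jaw '[1,1,1,1,1]'

```text
time: 2.15
position: [0.5173, -0.0733, 0.3519]
tool_rot: [2.225, 2.217, -0.0]
ft_force: [1.3, -0.7, -0.0]
grip_width: 0.999
```

```bash
python3 -c "
from h import *
st([.546,.178,.33])"
```

```text
t 2.15 p [ 0.5173 -0.0733  0.3519] yaw -0.21 q [ 0.68  0.04 -0.61  1.53  0.03  1.58  0.07] F [ 1.3 -0.7 -0. ]
dp [8.38 0.93 0.72] turn -0.04
```

Emit:
move_arm --pt "1.6 0.2 0" --pt "3.2 0.4 0" --pt "4.8 0.6 0" --pt "6.4 0.8 0" --pt "7.4 0.9 0" --turn '[0,0,0,0,0]' --jaw '[1,1,1,1,1]'

```text
time: 2.65
position: [0.5449, 0.1511, 0.3519]
tool_rot: [-2.222, -2.22, -0.003]
ft_force: [-0.5, -0.7, 0.0]
grip_width: 1.0
```

Run:
```python
from h import *
st([.546,.178,.30])
im=ctrl.get_image('wrist')
for d in ctrl.masks_of('wrist','tube_head'):
    print(d['rect'],d['confidence'])
    im[cv2.morphologyEx(d['region'].astype(np.uint8),4,np.ones((3,3),np.uint8))>0]=(0,255,0)
i=ctrl.camera_info('wrist');K=i['intrinsics'];E=i['extrinsics']
p=E[:3,:3]@[.5457,.1784,.189]+E[:3,3];p=K@(p*[1,-1,-1]);print('pred',p[:2]/p[2])
cv2.imwrite('pics/c.png',im[:,:,::-1])
```

```text
t 2.65 p [0.5449 0.1511 0.3519] yaw -0.07 q [ 0.38  0.18 -0.81  1.42  0.13  1.59 -0.41] F [-0.5 -0.7  0. ]
dp [0.89 0.03 1.73] turn -0.01
[321.5, 163.3, 33.3, 34.8] 0.63
pred [321.23511096 164.76602436]
```

View pics/c.png

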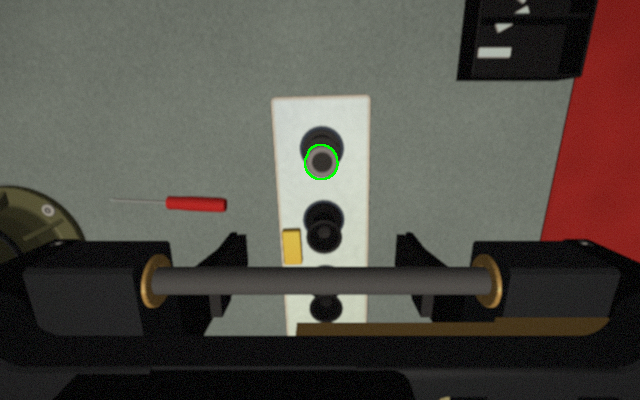

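The wrist view confirms it: head at pixel (321, 162), predicted (321, 165). That leaves an offset of 1–2 mm. Descending over the head.

Emit:
move_arm --pt "0.95 0.03 0.9" --pt "0.95 0.03 2.2" --pt "0.95 0.03 3.5" --pt "0.95 0.03 4.5" --pt "0.95 0.03 5.3" --turn '[0,0,0,0,0]' --jaw '[1,1,1,1,1]'

```text
time: 3.25
position: [0.5462, 0.1731, 0.1904]
tool_rot: [-2.229, -2.213, 0.004]
ft_force: [1.0, 0.6, 0.6]
grip_width: 0.998
```

```bash
python3 -c "
from h import *
st([.546,.179,.156])"
```

```text
t 3.25 p [0.5462 0.1731 0.1904] yaw -0.41 q [ 0.34  0.26 -0.8   1.67  0.2   1.3  -0.51] F [1.  0.6 0.6]
dp [ 0.2  -0.01  1.15] turn -0.08
```

Emit:
move_arm --pt "0.2 0 0.6" --pt "0.2 0 1.1" --pt "0.2 0 1.1" --pt "0.2 0 1.1" --pt "0.2 0 1.1" --turn '[0,0,0,0,0]' --jaw '[1,1,1,0,-0.4]' --grip_force 20

```text
time: 3.75
position: [0.5476, 0.1809, 0.1608]
tool_rot: [2.227, 2.214, 0.002]
ft_force: [-0.3, -0.8, 0.4]
grip_width: 0.898
```

Emit:
move_arm --pt "0 0 0" --pt "0 0 0" --pt "0 0 0" --pt "0 0 0" --turn '[0,0,0,0]' --jaw '[-1,-1,-1,-1]' --grip_force 20

```text
time: 4.15
position: [0.5468, 0.1811, 0.1597]
tool_rot: [2.227, 2.215, 0.0]
ft_force: [0.6, 0.5, 1.3]
grip_width: 0.539
```

Run:
```python
from h import *
st([.546,.179,.156])
cv2.imwrite('pics/d.png',np.hstack([ctrl.get_image('side')[180:380,200:440],ctrl.get_image('wrist')[:,120:520][::2,::2]])[:,:,::-1])
```

```text
t 4.15 p [0.5468 0.1811 0.1597] yaw -0.31 q [ 0.31  0.29 -0.8   1.7   0.22  1.24 -0.54] F [0.6 0.5 1.3]
dp [-0.07 -0.03  0.12] turn -0.06
```

View pics/d.png

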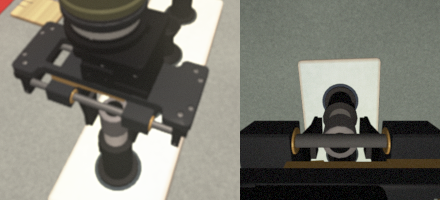

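The fingers straddle the head and are still closing. I'll finish the grip.

Emit:
move_arm --pt "0 0 0" --pt "0 0 0" --pt "0 0 0" --pt "0 0 0" --turn '[0,0,0,0]' --jaw '[-1,-1,-1,-1]' --grip_force 25

```text
time: 4.65
position: [0.5459, 0.181, 0.1594]
tool_rot: [-2.227, -2.215, 0.002]
ft_force: [-4.5, 0.2, 3.0]
grip_width: 0.407
```

Emit:
move_arm --pt "0 0 0" --pt "0 0 -0.2" --pt "0 0 -0.5" --pt "0 0 -0.8" --pt "0 0 -1.1" --turn '[0,0,0,0,0]' --jaw '[-1,-1,-1,-1,-1]'

```text
time: 5.15
position: [0.5459, 0.181, 0.1928]
tool_rot: [-2.227, -2.215, 0.002]
ft_force: [-4.3, -0.2, -6.0]
grip_width: 0.407
```

Emit:
move_arm --pt "0 0 -0.3" --pt "0 0 -0.6" --pt "0 0 -0.9" --pt "0 0 -1.1" --pt "0 0 -1.2" --turn '[0,0,0,0,0]' --jaw '[-1,-1,-1,-1,-1]'

```text
time: 5.65
position: [0.5459, 0.181, 0.2296]
tool_rot: [-2.227, -2.215, 0.002]
ft_force: [-4.9, -0.3, -4.0]
grip_width: 0.409
```

Emit:
move_arm --pt "0 0 -0.06" --pt "0 0 -0.12" --pt "0 0 -0.18" --pt "0 0 -0.24" --pt "0 0 -0.24" --turn '[0,0,0,0,0]' --jaw '[-1,-1,-1,-1,-1]'

```text
time: 6.15
position: [0.5458, 0.181, 0.2335]
tool_rot: [-2.226, -2.214, 0.003]
ft_force: [-1.5, 3.1, -22.8]
grip_width: 0.406
```

Run:
```python
from h import *
st([.546,.181,.2354])
for c in ['top','side','wrist']:
    ctrl.get_image(c)
    for t in ['lock_button','tube_head']:
        print(c,t,[(np.round(d['rect'],1).tolist(),round(d['confidence'],2)) for d in ctrl.look_for(c,t)])
cv2.imwrite('pics/e.png',cv2.resize(np.hstack([ctrl.get_image('side')[200:400,220:420],ctrl.get_image('top')[160:360,90:290]])[:,:,::-1],(800,400)))
```

```text
t 6.15 p [0.5458 0.181  0.2335] yaw -0.3 q [ 0.33  0.24 -0.81  1.6   0.18  1.38 -0.51] F [ -1.5   3.1 -22.8]
dp [ 0.    0.01 -0.06] turn -0.06
top lock_button []
top tube_head [([163.7, 239.9, 49.5, 34.6], 0.56)]
side lock_button []
side tube_head [([313.0, 281.3, 37.8, 97.6], 0.85)]
wrist lock_button []
wrist tube_head [([319.5, 253.8, 64.6, 125.7], 0.74)]
```

View pics/e.png

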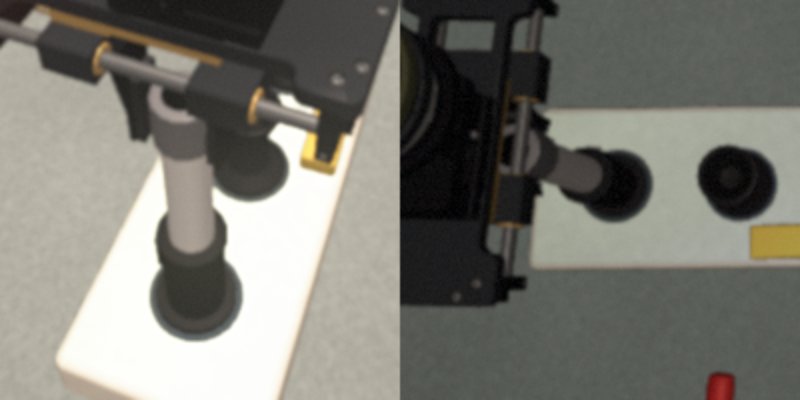

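The pull met a firm resistance of about 23 N after 74 mm of travel. I'll relax, release, back off and measure the head again.

Emit:
move_arm --pt "0 0 0.06" --pt "0 0 0.06" --pt "0 0 0.06" --pt "0 0 0.06" --pt "0 0 0.06" --turn '[0,0,0,0,0]' --jaw '[-1,0,1,1,1]'

```text
time: 7.2
position: [0.549, 0.1811, 0.2367]
tool_rot: [2.226, 2.211, 0.008]
ft_force: [-0.2, 0.1, -0.5]
grip_width: 0.681
```

Emit:
move_arm --pt "0 0 0" --pt "0 0 0" --pt "0 0 0" --pt "0 0 -0.8" --pt "0 0 -2" --turn '[0,0,0,0,0]' --jaw '[1,1,1,1,1]'

```text
time: 7.7
position: [0.5455, 0.1803, 0.2924]
tool_rot: [-2.226, -2.214, 0.006]
ft_force: [0.9, -0.5, 0.5]
grip_width: 0.992
```

Emit:
move_arm --pt "0 0 -1.2" --pt "0 1 -2.2" --pt "0 2.5 -2.2" --pt "0 4 -2.2" --pt "0 5 -2.2" --turn '[0,0,0,0,0]' --jaw '[1,1,1,1,1]'

```text
time: 8.2
position: [0.6995, 0.1788, 0.3584]
tool_rot: [2.23, 2.212, -0.001]
ft_force: [0.0, -0.4, -0.2]
grip_width: 1.002
```

Run:
```python
from h import *
st([.546,.179,.2354])
o=[]
for c in ['top','side','wrist']:
    im=ctrl.get_image(c)
    for t in ['lock_button','tube_head']:
        print(c,t,[(np.round(d['rect'],1).tolist(),round(d['confidence'],2)) for d in ctrl.look_for(c,t)])
    if c=='wrist': w=im
    elif c=='side': o.append(cv2.resize(im[200:320,260:380],(300,300),interpolation=2))
    else: o.append(cv2.resize(im[190:290,110:210],(300,300),interpolation=2))
cv2.imwrite('pics/f.png',np.hstack([cv2.resize(np.vstack(o),(300,600)),cv2.copyMakeBorder(cv2.resize(w,(500,312),interpolation=3),0,288,0,0,0)])[:,:,::-1])
```

```text
t 8.2 p [0.6995 0.1788 0.3584] yaw -0.46 q [ 0.12  0.56 -0.76  0.96  0.38  1.74 -0.49] F [ 0.  -0.4 -0.2]
dp [-0.03 -5.12  4.1 ] turn -0.09
top lock_button []
top tube_head [([161.4, 240.1, 58.1, 29.0], 0.79)]
side lock_button [([310.4, 280.6, 33.3, 89.1], 0.52)]
side tube_head [([313.1, 280.4, 35.1, 94.7], 0.76)]
wrist lock_button []
wrist tube_head [([181.6, 198.6, 98.2, 60.9], 0.76)]
```

View pics/f.png

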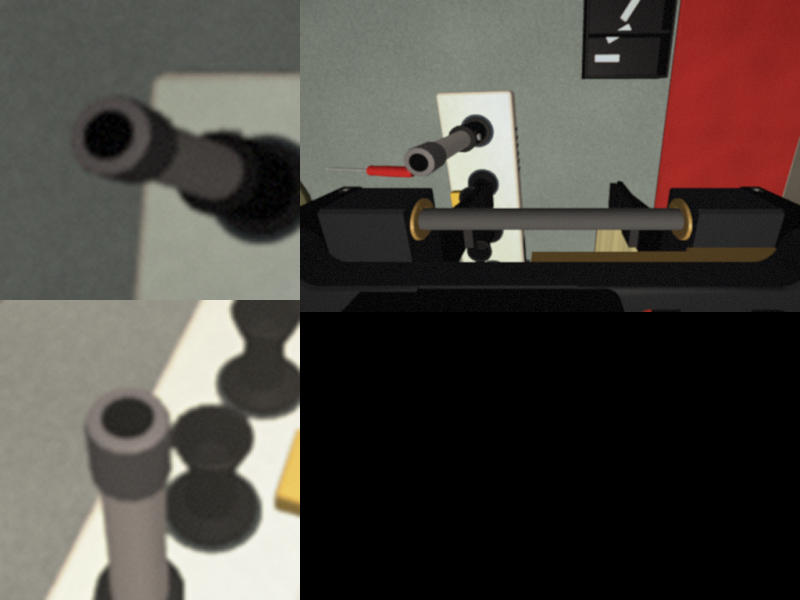

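The tube is up. In the wrist view a bright spot shows beside the sleeve, at about (228, 174) in full-size pixels. I'll zoom in there and triangulate the head.

Run:
```python
from h import *
print(tri([('side',(311.5,248.8)),('top',(146.5,235.7))]))
im=ctrl.get_image('wrist')
i=ctrl.camera_info('wrist');K=i['intrinsics'];E=i['extrinsics']
def pj(P):
    p=E[:3,:3]@P+E[:3,3];p=K@(p*[1,-1,-1]);return (p[:2]/p[2]).round(1)
print('btn tip',pj([.546+.026,.179,.112]),'btn in',pj([.546+.021,.179,.112]),'twin btn',pj([.572,-.166,.112]))
cv2.imwrite('pics/g.png',cv2.resize(im[135:235,120:270],(750,500),interpolation=2)[:,:,::-1])
```

```text
(array([0.54515941, 0.17881931, 0.26294171]), [np.float64(0.0002818724839711755), np.float64(0.0002818724839709284)])
btn tip [230.6 174.4] btn in [227.  174.4] twin btn [248.4 374.1]
```

View pics/g.png

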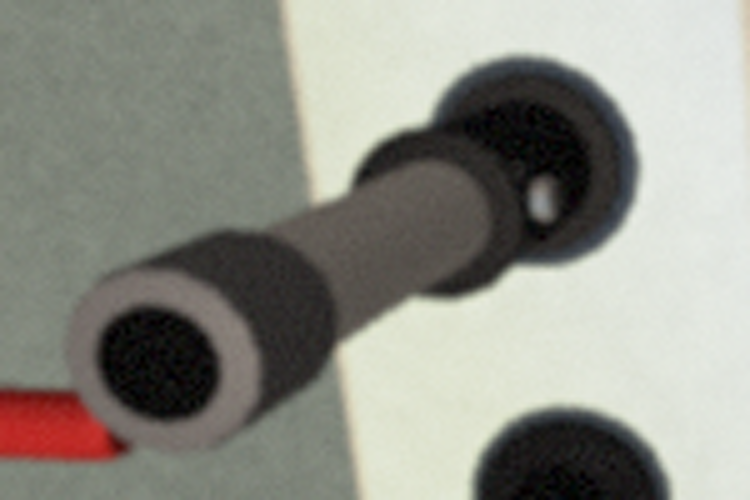

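The button shows as a bright steel pin at (228, 174), standing out past the rim. The head's top is at 0.263 m, so the tube is about 78 mm up, which matches the locked twin's height. Handing in.

```bash
python3 -c "
from bench import ctrl
print(ctrl.close_job())"
```

```text
the job is handed in; nothing more can be done
None
```

I pulled the lowered tube (the one at the dryer's +y end) up by its head until it met a firm stop. I then let go, backed the arm well clear and handed the job in at about 8.5 s of the 32 s allowed.

**Checks that agreed:**
- **Height:** with the gripper released, the head's top measures 0.263 m above the bench. That puts the tube about 78 mm up, close to the locked twin's 0.265 m.
- **Button:** the wrist picture shows the steel pin standing out of the far side of the sleeve, within 1–3 pixels of where the calibration puts a sprung-out button.
- **Contact:** the arm is above and beyond the tube, and the force reading is close to zero.

**Checks that failed or disagreed:**
- **Networks:** they did not find the button in the wrist or top picture. Their one side-view report, at low confidence, was really the whole tube, so I judged the button by eye. Its travel was not measured as a number.
- **Travel:** the gripper rose about 74 mm before the pull reached 23 N. With the 4 mm starting height from the cameras, that gives 78 mm, about 5 mm short of the 83.5 mm stop. A slight slip of the grip or camera error may explain it. Either way the height is above the 72 mm needed.

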